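Pack hat-shaped wheel flanges in a tray, hub up and hub down

ROBOT

A 6-joint arm with a two-finger parallel gripper is mounted at the origin on the work surface. World frame = base frame: x ahead of the robot, y to its left, z up, the work surface at z = 0. Lengths are in mm, angles in rad, forces in N, time in s.
With the tool pointing down it reaches from about 275 to 750 mm from the base axis. Payload 10.2 kg.
Tool frame: the origin (TCP) lies on the front face of the gripper's body, between the roots of the fingers; the fingertips stand 73 mm ahead of it and the grasp point (between the pads) lies ctrl.grip_depth ahead of it (ctrl.grip_depth is the distance from the TCP to the grasp point, in mm); z points along the fingers, y is the direction in which the jaws open and shut (so a half turn about z gives the same grasp; the last joint's range is limited). The gripper opens to 85 mm and grips with 20 to 120 N. Pads are 22 mm wide; open, the fingers measure 114 mm over their backs; the gripper's body (76 mm by 85 mm) begins 54 mm behind the grasp point. The pads swing forward as they close: fully open they stand 13 mm farther back than shut.
Start: joints at [-1.44, 0.313, 1.498, -0, 1.331, -0.223], TCP at [181.882, -492.494, 303.894] pointing down, gripper open.
Joint ranges: [-2.94, 2.94], [-0.97, 2.17], [0.19, 2.56], [-1.23, 4.37], [0.02, 3.11], [-2.88, 2.88]. Speed limits (rad/s): [2.39, 2.39, 3.01, 3.14, 3.14, 3.14].

INTERFACE

Orientations are given as a unit quaternion [w, x, y, z].
In Python, from rig import readout, capture, ctrl, nets gives the robot as it stands. The module is installed in compiled form; this text tells all that it offers.
- The arm moves only by the tool apply_moves, never from a script. Its argument "targets" is a list of rows, each a list of 4 numbers: the shift along the tool's x, y, z in cm, then the turn about the tool's z in degrees. A call has 1 to 8 rows; each row shifts and turns the commanded pose from where the row before left it, along the tool's axes as they then stand; what a row does not reach is not made up. A row lasts 1/10 s, in which the tool goes at most 50 mm and 8.59 degrees, less where a joint would pass 70% of its speed; a pose out of reach is approached as far as the arm can. A call with a gripper value outside its range is refused whole. "grip" is the finger opening in cm, from 0 to 8.54, set as the call begins (left out, the last holds). The fingers move at their own pace and stop on an object; "force" is the grip in N (left out, the last holds). Time passes only in rows, so rows that do not move let the fingers close. It gives the time, the measured TCP pose, the force and the opening at its end, in the units of the state.
- readout.sense(): the state, without advancing time (a new reading comes with each control period).
- capture(name): name is "scene" or "top"; returns a dict with "img" (480x640x3 uint8, red, green, blue), "fov_y" (degrees; the focal length in pixels is half the picture's height over the tangent of half this angle, whatever the lens; pixels are square), "cx", "cy" (the principal point, pixels), "eye" and "rotation" of the camera in the world. Camera axes: x right, y down, z forward; pixel columns grow to the right and rows downward; lengths in mm; the calibration is good to about 2 mm. A picture is of the moment at which its call begins. There is no depth.
- ctrl.finish_job(): hands the job in, once; it reports no verdict.
Trained networks look in the newest picture that a camera, given by its name, has taken for a name from the list of things; names that differ only in an ending like _2 or _b are one class to them, and where a whole thing is asked for, a point or a joint stands for the part that bears it (a point fixed in the world has none). Each returns a list of dicts, best first, with "score" (0 to 1); they miss things now and then, are a little off and sometimes report something else, mostly with a low value. They report only what shows in the picture. A call takes as long as a camera call. They do not tell look-alikes from the thing itself.
- nets.boxes_of(camera, target): "location" ([column, row] as shares, 0 to 1, of the picture: columns of its width, rows of its height, amid what is visible of it).
The state is a dict: "time_s": time; "joints": joint angles; "dq": joint speeds; "tau": joint torques, N m; "eef_pos": TCP position; "ee_rot": TCP orientation; "force": force on the tool from outside, world axes, zero at the start; "wrist_torque": the same for the moment, N m; "grip_width": opening from 0.0 (shut) to 1.0 (fully open).
Only numpy, scipy, OpenCV 4.12 (cv2) and the standard library are available. Lean on these libraries where they do the work, as an engineer would, in place of code of your own. Each camera call takes 0.05 s, during which the arm holds its last target.

TASK

Pack the loose hat-shaped brass flanges into the small wooden tray, which already holds one, hub up, at one end. First set the other hub-up flange flat on the tray floor at the empty end and let go of it; then lower the flange that lies hub down, still hub down, into the middle, so that its hub stands on the two rims between the other two hubs and its rim lies level across their tops. The flat washer does not belong in the tray.

Things in the scene. Friction and masses are not known exactly. Their poses are not given: they have to be found in the camera images.
- tray: shallow open wooden tray, fixed, any heading; outside 162 mm (its x) by 100 mm (its y) by 16 mm high; inside 150 by 88 mm, floor 6 mm thick, walls 10 mm above the floor. Origin: centre of its underside, on the bench top; z up. One flange sits at its -x end (35 to 39 mm from centre); the empty place is centred 37 mm from the tray's centre along +x.
- flange_a_mid (a point): plain brass polishing-wheel flange shaped like a hat: round rim 68 mm across and 8 mm thick, solid round hub 26 mm across and 26 mm high on one side, 34 mm high in all, 0.3 kg. This one starts in the tray, hub up, at the tray's -x end. Point: on its axis, half-way up (17 mm above its underside); z points up, from rim to hub.
- flange_b_mid (a point): plain brass polishing-wheel flange shaped like a hat: round rim 68 mm across and 8 mm thick, solid round hub 26 mm across and 26 mm high on one side, 34 mm high in all, 0.3 kg. This one stands loose on the bench on its rim, hub up. Point: on its axis, half-way up (17 mm above its underside, 9 mm above the rim's upper face); z points up, from rim to hub.
- flange_c_mid (a point): identical brass flange, but standing loose on the bench upside down, on its hub: 68 mm rim uppermost, 26 to 34 mm up. Point: on its axis, 17 mm above the hub's end (half-way up); z up as it stands, hub to rim. Once packed, hub on the others' rims, this point is 31 mm above the bench and the rim spans 40 to 48 mm. (An unlisted flat washer, also 68 mm wide, 24 mm hole, is 8 mm high.)
There are look-alikes about, which are no part of the job. Leave any black look-alike of the part that bears flange_b_mid alone. Leave any red look-alike of the part that bears flange_c_mid alone.

How it is judged (in metres and radians):
On the way:
1. the second hub-up flange lies flat on the tray floor at the empty end, released (x of flange_b_mid in the frame of tray between 0.02 and 0.06 m and y of flange_b_mid in the frame of tray between -0.02 and 0.02 m and z of flange_b_mid in the frame of tray between 0.019 and 0.028 m and angle between flange_b_mid's own z axis and vertical below 0.12 rad and contact force between the fingers and flange_b below 0.1 N), for 0.2 s.
At the end, for the whole second after the job is handed in: In the tray, level within 7 degrees, released and at rest: the two hub-up flanges on its floor, one each side (20 to 60 mm from centre along x, within 20 mm along y), and the third hub down on their rims (25 mm along x, 20 mm along y of centre), heights within 4 mm (x of flange_a_mid in the frame of tray between -0.06 and -0.02 m and y of flange_a_mid in the frame of tray between -0.02 and 0.02 m and z of flange_a_mid in the frame of tray between 0.019 and 0.028 m and angle between each of flange_a_mid, flange_b_mid, flange_c_mid's own z axis and vertical below 0.12 rad and x of flange_b_mid in the frame of tray between 0.02 and 0.06 m and y of flange_b_mid in the frame of tray between -0.02 and 0.02 m and z of flange_b_mid in the frame of tray between 0.019 and 0.028 m and x of flange_c_mid in the frame of tray between -0.025 and 0.025 m and y of flange_c_mid in the frame of tray between -0.02 and 0.02 m and z of flange_c_mid in the frame of tray between 0.027 and 0.036 m and linear speed of each of flange_a, flange_b, flange_c below 0.02 m/s); the robot touches nothing.
It also fails if it takes over 66 s, if anything falls off the work surface, if the arm or the gripper's body presses on something with over 40 N, if the wrist force passes 120 N, or if a joint passes its speed limit or range.

## Working session

There is one attempt and no reset: what is moved stays moved. The work goes in short steps, Python scripts to look and compute and a tool call to move; the robot and the scene stay as the last step left them, time stands still between calls to the robot, and variables do not carry over. Pictures are saved under pics/ and viewed, and the job is handed in when it is done.

Besides the shell and the picture viewer there is one more tool, called after "Request:" as name([rows], argument=value, ...), one row to a line, values as JSON. apply_moves: Moves the arm, as the interface text tells. Its arguments: {"type":"object","properties":{"targets":{"type":"array"},"grip":{"type":"number"},"force":{"type":"number"}},"required":["targets"]}

```bash
mkdir -p pics
cat > h.py <<'E'
import numpy as np, cv2
from rig import readout, capture, ctrl, nets
def snap(n,f=None):
    c=capture(n)
    if f: cv2.imwrite('pics/'+f,cv2.cvtColor(c['img'],cv2.COLOR_RGB2BGR))
    return c
def ray(c,u,v,z):
    f=240/np.tan(np.radians(c['fov_y'])/2)
    R=np.array(c['rotation']);R=R if R.shape==(3,3) else None
    d=R@np.array([(u-c['cx'])/f,(v-c['cy'])/f,1]);e=np.array(c['eye'])
    return e+d*(z-e[2])/d[2]
def proj(c,p):
    f=240/np.tan(np.radians(c['fov_y'])/2)
    q=np.array(c['rotation']).T@(np.array(p)-np.array(c['eye']))
    return np.array([c['cx']+f*q[0]/q[2],c['cy']+f*q[1]/q[2]])
E
python3 - <<'E'
from h import *
for n in('scene','top'):
    c=snap(n,n+'1.png'); print(n,c['fov_y'],c['cx'],c['cy'],c['eye'],c['rotation'])
    for t in('tray','flange_a_mid','flange_b_mid','flange_c_mid'):
        print(t,[(round(b['location'][0]*640),round(b['location'][1]*480),round(b['score'],2)) for b in nets.boxes_of(n,t)])
print(ctrl.grip_depth,readout.sense())
E
```

```text
scene 54.124839860851836 319.12982746028706 238.27386027425558 [ 994.19223614 -323.14951324  824.98535999] [-0.28762382  0.8724773   0.37268614 -0.13099976]
tray [(276, 262, 0.73)]
flange_a_mid [(293, 279, 0.86)]
flange_b_mid [(379, 205, 0.88), (427, 224, 0.88)]
flange_c_mid [(194, 320, 0.9), (246, 360, 0.79)]
top 57.53429767280884 325.53445079723423 237.5358559458175 [433.48323408  78.54729987 895.2032782 ] [-0.06210461  0.7112304  -0.6975614   0.06084751]
tray [(372, 271, 0.92)]
flange_a_mid [(378, 244, 0.58)]
flange_b_mid [(231, 195, 0.59)]
flange_c_mid [(463, 208, 0.94), (479, 267, 0.57)]
53.900000000000006 {'time_s': 0.5, 'joints': array([-1.44042365e+00,  3.12900364e-01,  1.49775138e+00,  2.83206834e-05,
        1.33100456e+00, -2.23384568e-01]), 'dq': array([ 0.00116882, -0.00047332,  0.00024992,  0.00060203, -0.00091906,
        0.00052509]), 'tau': array([-4.14613105e-04, -4.11928296e+01, -2.59764844e+01, -5.93085815e-05,
        7.82876414e-04, -2.15634230e-06]), 'eef_pos': array([ 181.87284809, -492.48120936,  303.8746266 ]), 'ee_rot': array([-3.11508149e-05,  9.84398310e-01,  1.75954445e-01,  1.52197028e-05]), 'force': array([ 0.72496656, -0.02747878, -0.24078648]), 'wrist_torque': array([-0.01636312,  0.03470064,  0.02134769]), 'grip_width': 0.9998767800989751}
```

View pics/scene1.png

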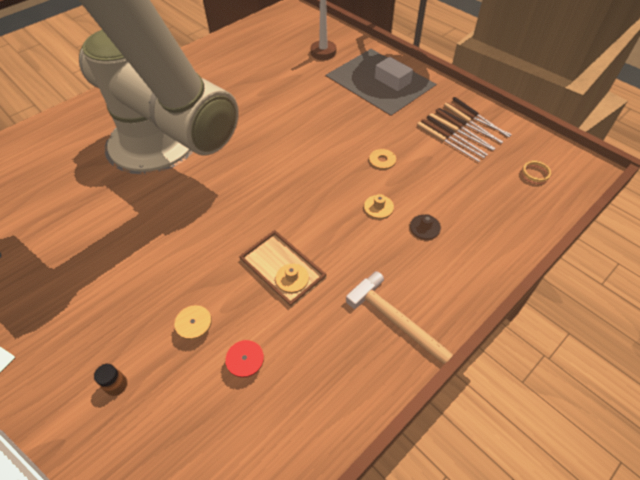

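View pics/top1.png

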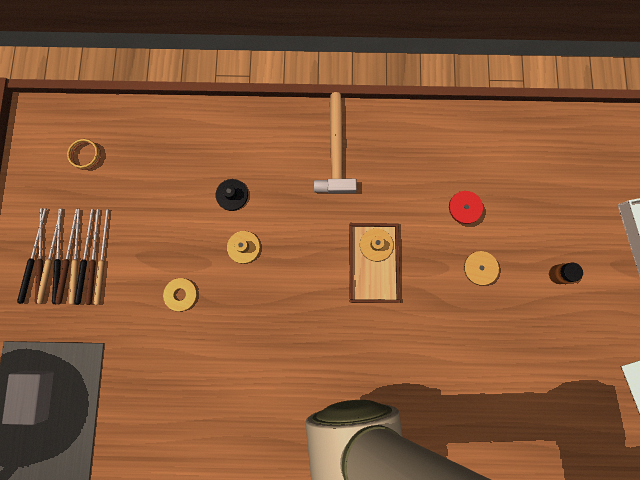

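The scene view shows brass hub-up candidates at (379,205), a black look-alike at (425,226), a washer at (382,158), brass hub-down at (193,322) and its red look-alike at (245,359). In the top view these are (243,247), (231,195), (180,295), (481,268) and (466,208). The brass ones at top (243,247) for b and (481,268) for c fit the description. I'll check them in enlarged crops and measure.

```bash
sed -i "s/R=np.array(c\['rotation'\]);.*/R=rot(c)/; s/np.array(c\['rotation'\]).T/rot(c).T/" h.py
cat >> h.py <<'E'
from scipy.spatial.transform import Rotation
def rot(c):
    w,x,y,z=c['rotation'];return Rotation.from_quat([x,y,z,w]).as_matrix()
E
python3 - <<'E'
from h import *
t=snap('top');s=snap('scene')
def crop(c,u,v,r=35,k=4): 
    i=cv2.cvtColor(c['img'],cv2.COLOR_RGB2BGR)[v-r:v+r,u-r:u+r];return cv2.resize(i,(266,266),interpolation=cv2.INTER_CUBIC)
im=np.vstack([np.hstack([crop(t,243,247),crop(t,481,268),crop(t,376,262,50)]),np.hstack([crop(s,379,205),crop(s,193,322),crop(s,282,268,50)])])
cv2.imwrite('pics/crop1.png',im)
print(ray(t,243,247,20),ray(s,379,205,20)); print(ray(t,481,268,34),ray(s,193,322,34))
for p in [(350,224),(400,224),(402,301),(350,301)]: print(ray(t,*p,16))
E
```

```text
[564.69421179 248.34706884  20.        ] [574.48087793 245.07962786  20.        ]
[ 529.77942787 -226.76135907   34.        ] [ 534.28112209 -226.67196571   34.        ]
[617.28412219  31.95181446  16.        ]
[619.27498206 -70.68993924  16.        ]
[462.76330024 -73.09196126  16.        ]
[460.75368961  30.43061987  16.        ]
```

View pics/crop1.png

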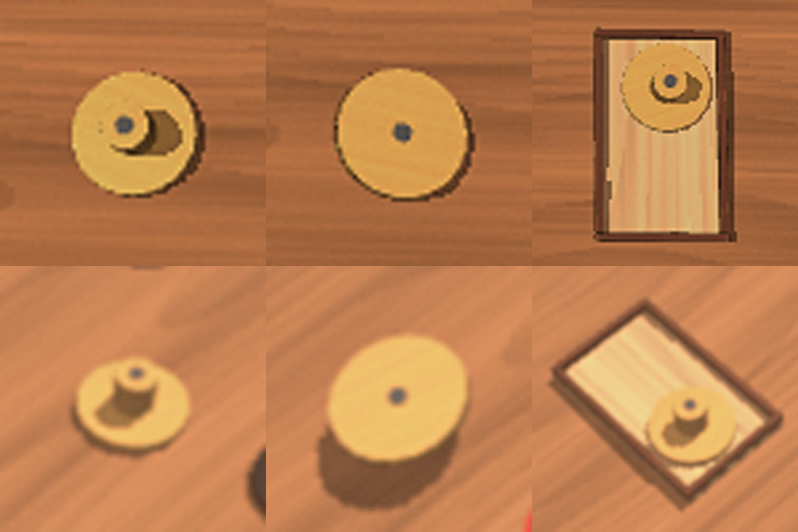

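The crops confirm it: b is brass with a standing hub and a grey axis dot at top ≈(240.4,244.9), c is brass with its rim uppermost and a dot at top ≈(481.8,267.7), and a sits at the tray's far end. I'll use the dots and the tray outline for accurate positions.

```bash
python3 - <<'E'
from h import *
from scipy.optimize import least_squares
t=snap('top');s=snap('scene')
def dot(c,u,v):
    u,v=int(round(u)),int(round(v)); p=c['img'][v-4:v+5,u-4:u+5].astype(float)
    w=np.clip(p[...,2]-0.62*p[...,0],0,None); yy,xx=np.mgrid[v-4:v+5,u-4:u+5]
    return (w*xx).sum()/w.sum(),(w*yy).sum()/w.sum()
def tri(z0,pt,ps):
    f=lambda p:np.r_[proj(t,p)-pt,proj(s,p)-ps]
    r=least_squares(f,[500,0,z0]); return r.x,np.abs(r.fun).max()
for n,a,b,z in(('b',(240.4,244.9),(379.8,198.4),34),('c',(481.8,267.7),(192.5,321.2),34),('a',(377.9,242.1),(291,269.9),40)):
    pa,pb=dot(t,*a),dot(s,*b); print(n,np.round([*pa,*pb],1),ray(t,*pa,z).round(1),ray(s,*pb,z).round(1),tri(z,pa,pb))
# tray: dark wall mask silhouettes
for nm,c,(x0,x1,y0,y1) in(('top',t,(338,412,214,312)),('scene',s,(230,335,225,312))):
    g=cv2.cvtColor(c['img'],cv2.COLOR_RGB2GRAY)[y0:y1,x0:x1]; R=c['img'][y0:y1,x0:x1,0]
    m=((R<125)).astype(np.uint8)*255
    k=cv2.findContours(m,cv2.RETR_EXTERNAL,cv2.CHAIN_APPROX_NONE)[0]; k=max(k,key=cv2.contourArea)
    vis=cv2.resize(m,None,fx=4,fy=4); cv2.imwrite('pics/m_%s.png'%nm,vis)
    hull=cv2.convexHull(k); q=cv2.approxPolyDP(hull,4,True)[:,0]+[x0,y0]; print(nm,q.tolist(),[ray(c,*p,16).round(1)[:2].tolist() for p in q])
E
python3 -c "
import cv2,numpy as np
a=cv2.imread('pics/m_top.png');b=cv2.imread('pics/m_scene.png');h=400
o=np.zeros((400,780,3),np.uint8);o[:a.shape[0],:a.shape[1]]=a[:400];o[:b.shape[0],320:320+b.shape[1]]=b[:400];cv2.imwrite('pics/mm.png',o)"
```

```text
b [240.3 244.5 379.5 197.8] [567.5 251.2  34. ] [568.1 251.8  34. ] (array([567.75706428, 251.54696322,  33.73661875]), np.float64(0.20876329218975798))
c [481.6 267.5 192.1 320.8] [ 530.9 -228.1   34. ] [ 531.  -226.5   34. ] (array([ 531.13655535, -227.09341003,   35.09000471]), np.float64(0.35360888610935604))
a [377.6 242.1 290.9 269.5] [576.8 -21.7  40. ] [577.  -20.5  40. ] (array([576.99239487, -21.2217469 ,  40.63509698]), np.float64(0.2822539475868098))
top [[400, 224], [402, 302], [350, 302], [349, 224]] [[619.3, -70.7], [460.8, -73.1], [458.8, 30.4], [617.2, 34.0]]
scene [[274, 232], [325, 275], [291, 306], [240, 259]] [[465.6, 26.7], [622.4, 29.9], [627.7, -67.0], [470.6, -70.5]]
```

View pics/mm.png

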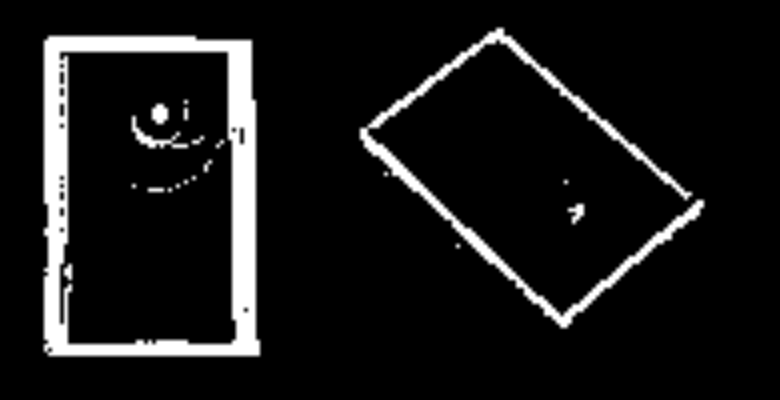

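Positions (mm): b (567.7,251.5), c (531.1,−227.1), a (577,−21.2). The tray centre is ≈(541,−20.7), with its +x pointing towards the robot and a yaw of ≈1.2°. That puts b's target at (504.5,−21.5). I'll turn the tool first, then travel to b.

Request:
apply_moves([
  [0,0,0,6.4],
  [0,0,0,6.4],
  [0,0,0,6.3],
  [1,-4,0,0],
  [2,-4,0,0],
  [2,-4,0,0],
  [2,-4,0,0],
  [2,-4,0,0],
], grip=5.5)

```text
time_s: 1.5
eef_pos: [268.1, -289.0, 304.0]
ee_rot: [0.0, 1.0, 0.01, 0.0]
force: [1.2, -0.1, -0.6]
grip_width: 0.639
```

Request:
apply_moves([
  [2,-4,0,0],
  [2,-4,0,0],
  [2,-4,0,0],
  [2,-4,0,0],
  [2,-4,0,0],
  [2,-4,0,0],
  [2,-4,0,0],
  [2,-4,0,0],
])

```text
time_s: 2.3
eef_pos: [421.7, 34.5, 304.2]
ee_rot: [0.0, 1.0, 0.01, 0.0]
force: [1.0, -0.2, -0.4]
grip_width: 0.642
```

```bash
cat >> h.py <<'E'
def to(x,y,z):
    s=readout.sense();w,a,b,c=s['ee_rot'];R=Rotation.from_quat([a,b,c,w]).as_matrix()
    print('t',round(s['time_s'],2),'pos',s['eef_pos'].round(1),'yaw',np.degrees(np.arctan2(R[1,0],R[0,0])).round(2),'need cm',(R.T@(np.array([x,y,z])-s['eef_pos'])/10).round(2),'grip',round(s['grip_width'],3),'F',s['force'].round(1),'gd',ctrl.grip_depth)
E
python3 -c "
from h import *
to(567.7,251.5,130)"
```

```text
t 2.3 pos [421.7  34.5 304.2] yaw 1.18 need cm [ 15.03 -21.4   17.42] grip 0.642 F [ 1.  -0.2 -0.4] gd 53.900000000000006
```

Request:
apply_moves([
  [2.5,-3.5,2.5,0],
  [2.5,-3.5,2.5,0],
  [2.5,-3.5,2.5,0],
  [2.5,-3.5,2.5,0],
  [2.5,-3.5,2.5,0],
  [2,-3,2,0],
  [0,0,0,0],
  [0,0,0,0],
])

```text
time_s: 3.1
eef_pos: [561.8, 240.7, 158.2]
ee_rot: [0.0, 1.0, 0.011, -0.001]
force: [0.0, -0.6, -0.3]
grip_width: 0.643
```

```bash
python3 -c "
from h import *
to(567.7,251.5,86)"
```

```text
t 3.1 pos [561.8 240.7 158.2] yaw 1.23 need cm [ 0.62 -1.07  7.22] grip 0.643 F [ 0.  -0.6 -0.3] gd 53.900000000000006
```

Request:
apply_moves([
  [0.6,-1.1,1,0],
  [0,0,3,0],
  [0,0,2,0],
  [0,0,1.4,0],
  [0,0,0,0],
  [0,0,0,0],
])

```text
time_s: 3.7
eef_pos: [568.2, 251.3, 86.2]
ee_rot: [-0.0, 1.0, 0.01, 0.001]
force: [-0.1, -0.3, 0.7]
grip_width: 0.648
```

```bash
python3 -c "
from h import *
to(567.7,251.5,84)
t=snap('top');s=snap('scene')
f=lambda c,u,v:cv2.resize(cv2.cvtColor(c['img'],4)[v-45:v+45,u-45:u+45],(400,400),interpolation=2)
cv2.imwrite('pics/b2.png',np.hstack([f(t,243,235),f(s,379,195)]))"
```

```text
t 3.7 pos [568.2 251.3  86.2] yaw 1.14 need cm [-0.05 -0.03  0.22] grip 0.648 F [-0.1 -0.3  0.7] gd 53.900000000000006
```

View pics/b2.png

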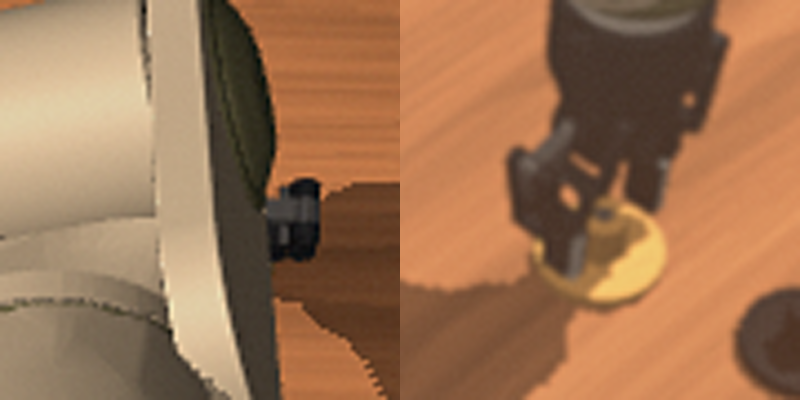

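The scene crop shows the open fingers straddling b's hub, with the tips above its rim. The top view is hidden by the arm. I'll lower 2 mm and close.

Request:
apply_moves([
  [0,0,0.2,0],
  [0,0,0,0],
  [0,0,0,0],
  [0,0,0,0],
  [0,0,0,0],
  [0,0,0,0],
  [0,0,0,0],
  [0,0,0,0],
], grip=1.5, force=50)

```text
time_s: 4.6
eef_pos: [567.9, 251.7, 83.5]
ee_rot: [-0.0, 1.0, 0.01, 0.0]
force: [-0.3, 0.1, 5.5]
grip_width: 0.284
```

Request:
apply_moves([
  [0,0,-0.5,0],
  [0,0,-1.5,0],
  [0,0,-2,0],
  [0,0,-2,0],
  [0,0,0,0],
  [0,0,0,0],
])

```text
time_s: 5.2
eef_pos: [567.6, 251.5, 142.8]
ee_rot: [0.0, 1.0, 0.01, 0.0]
force: [-0.5, -0.4, -4.6]
grip_width: 0.286
```

```bash
python3 -c "
from h import *
to(504.5,-21.5,144)
s=snap('scene')
f=lambda c,u,v:cv2.resize(cv2.cvtColor(c['img'],4)[v-45:v+45,u-45:u+45],(400,400),interpolation=2)
cv2.imwrite('pics/b3.png',f(s,379,185))"
```

```text
t 5.2 pos [567.6 251.5 142.8] yaw 1.17 need cm [-6.87 27.16 -0.12] grip 0.286 F [-0.5 -0.4 -4.6] gd 53.900000000000006
```

View pics/b3.png

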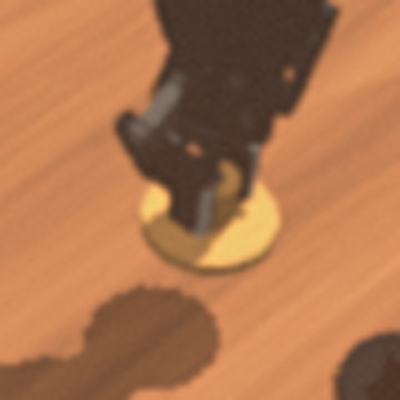

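b is held level and has lifted clear. Moving over the tray's empty end.

Request:
apply_moves([
  [-0.8,3.4,0,0],
  [-0.9,3.4,0,0],
  [-0.9,3.4,0,0],
  [-0.9,3.4,0,0],
  [-0.9,3.4,0,0],
  [-0.8,3.4,0,0],
  [-0.8,3.4,0,0],
  [-0.8,3.4,0,0],
])

```text
time_s: 6.05
eef_pos: [504.4, -23.0, 142.0]
ee_rot: [-0.0, 1.0, 0.01, -0.001]
force: [0.2, 0.2, -3.2]
grip_width: 0.285
```

Request:
apply_moves([
  [0,0,0,0],
  [0,0,0,0],
  [0,0,0,0],
])

```text
time_s: 6.35
eef_pos: [505.2, -21.0, 142.4]
ee_rot: [-0.0, 1.0, 0.011, -0.0]
force: [0.3, 0.7, -2.6]
grip_width: 0.285
```

```bash
python3 -c "
from h import *
to(504.5,-21.5,90)
s=snap('scene');t=snap('top')
f=lambda c,u,v:cv2.resize(cv2.cvtColor(c['img'],4)[v-60:v+60,u-60:u+60],(400,400),interpolation=2)
cv2.imwrite('pics/b4.png',np.hstack([f(t,376,262),f(s,282,250)]))
# expected rim outline
p=readout.sense()['eef_pos']
print(proj(s,[p[0],p[1]+34,p[2]-83.5+8]),proj(s,[p[0],p[1]-34,p[2]-83.5+8]),proj(s,[p[0]+34,p[1],p[2]-75.5]))"
```

```text
t 6.35 pos [505.2 -21.  142.4] yaw 1.21 need cm [-0.07  0.05  5.24] grip 0.285 F [ 0.3  0.7 -2.6] gd 53.900000000000006
[279.21594963 231.45413151] [253.15105391 250.34666466] [277.33093088 250.67641659]
```

View pics/b4.png

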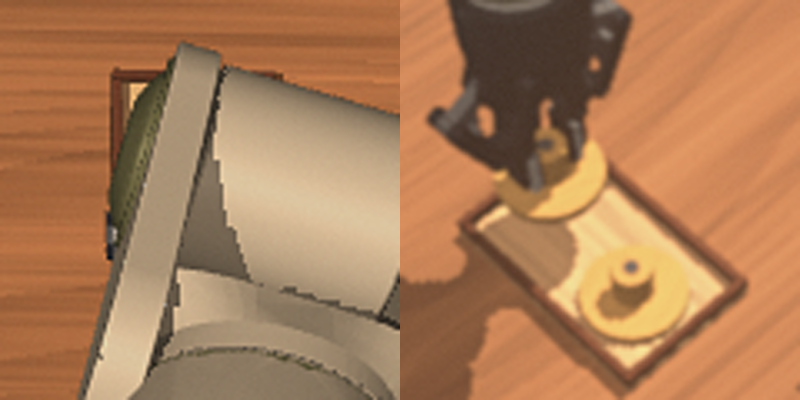

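```bash
python3 -c "
from h import *
s=snap('scene')
print(ray(s,266.4,234.1,92.9),proj(s,[505.2,-21,92.9]))"
```

```text
[509.42963954 -20.70241277  92.9       ] [264.91201459 232.95651012]
```

Request:
apply_moves([
  [0,0,2,0],
  [0,0,1.5,0],
  [0,0,1,0],
  [0,0,0.3,0],
  [0,0,0,0],
  [0,0,0,0],
])

```text
time_s: 7.1
eef_pos: [505.7, -21.8, 95.5]
ee_rot: [0.0, 1.0, 0.01, 0.001]
force: [0.2, -0.7, -2.1]
grip_width: 0.282
```

```bash
python3 -c "
from h import *
to(504.5,-21.2,90)
s=snap('scene')
f=lambda c,u,v:cv2.resize(cv2.cvtColor(c['img'],4)[v-60:v+60,u-60:u+60],(600,600),interpolation=2)
cv2.imwrite('pics/b5.png',f(s,282,250))
"
```

```text
t 7.1 pos [505.7 -21.8  95.5] yaw 1.19 need cm [-0.12 -0.06  0.55] grip 0.282 F [ 0.2 -0.7 -2.1] gd 53.900000000000006
```

View pics/b5.png

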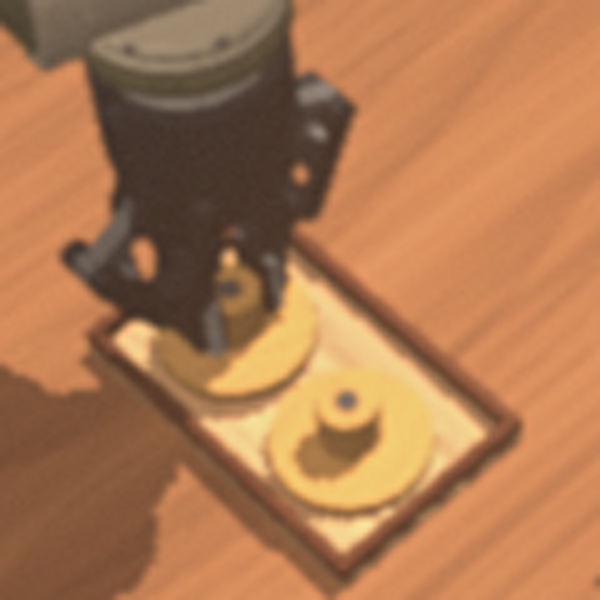

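```bash
python3 -c "
from h import *
s=snap('scene')
for z in(44,46,48): print(ray(s,268.4,247.6,z))
to(504.5,-21.2,90)"
```

```text
[506.8218239  -19.82134145  44.        ]
[508.06991493 -20.59812469  46.        ]
[509.31800596 -21.37490794  48.        ]
t 7.2 pos [505.6 -21.8  95.5] yaw 1.17 need cm [-0.11 -0.07  0.55] grip 0.289 F [-0.6  0.3 -2.9] gd 53.900000000000006
```

b's dot is at about x=508, which is close to a's rim. I'll back off 3 mm and lower onto the floor.

Request:
apply_moves([
  [-0.3,0,0,0],
  [0,0,0,0],
  [0,0,0.3,0],
  [0,0,0.2,0],
  [0,0,0.1,0],
  [0,0,0,0],
  [0,0,0,0],
])

```text
time_s: 7.9
eef_pos: [502.3, -21.9, 89.4]
ee_rot: [0.0, 1.0, 0.01, -0.0]
force: [-3.8, -0.1, 7.1]
grip_width: 0.282
```

```bash
python3 -c "
from h import *
to(502.5,-21.2,89.5)
s=snap('scene')
f=lambda c,u,v:cv2.resize(cv2.cvtColor(c['img'],4)[v-60:v+60,u-60:u+60],(600,600),interpolation=2)
cv2.imwrite('pics/b6.png',f(s,282,250))
"
```

```text
t 7.9 pos [502.3 -21.9  89.4] yaw 1.18 need cm [ 0.02 -0.07 -0.01] grip 0.282 F [-3.8 -0.1  7.1] gd 53.900000000000006
```

View pics/b6.png

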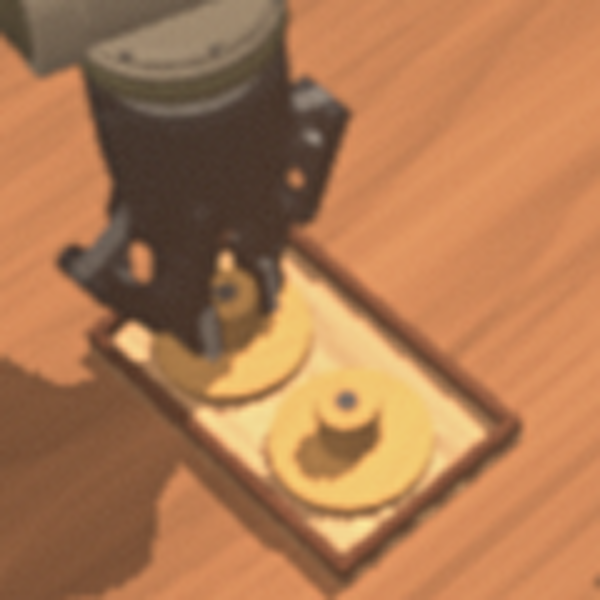

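Contact force is about 10 N and b sits at floor height, beside a with a gap. Releasing and rising.

Request:
apply_moves([
  [0,0,0,0],
  [0,0,0,0],
  [0,0,0,0],
  [0,0,0,0],
], grip=5)

```text
time_s: 8.35
eef_pos: [502.4, -21.9, 88.9]
ee_rot: [0.0, 1.0, 0.01, 0.0]
force: [0.6, -0.3, -0.5]
grip_width: 0.584
```

Request:
apply_moves([
  [0,0,-1,0],
  [0,0,-2,0],
  [0,0,-3,0],
  [0,3.5,-1,0],
  [0.5,4,0,0],
  [0.5,4,0,0],
  [0.5,4,0,0],
  [0.5,4,0,0],
])

```text
time_s: 9.15
eef_pos: [526.4, -218.1, 159.8]
ee_rot: [0.0, 1.0, 0.01, 0.0]
force: [0.7, 0.6, -0.5]
grip_width: 0.581
```

Request:
apply_moves([
  [0.5,0,0,0],
  [0,0,0,0],
], grip=8.54)

```text
time_s: 9.35
eef_pos: [531.5, -216.7, 159.2]
ee_rot: [-0.0, 1.0, 0.01, 0.0]
force: [-0.5, 0.4, -0.1]
grip_width: 0.897
```

```bash
python3 -c "
from h import *
to(531.1,-227.1,110)
s=snap('scene');t=snap('top')
f=lambda c,u,v:cv2.resize(cv2.cvtColor(c['img'],4)[v-60:v+60,u-60:u+60],(400,400),interpolation=2)
cv2.imwrite('pics/b7.png',np.hstack([f(t,376,262),f(s,282,260)]))
"
```

```text
t 9.35 pos [ 531.5 -216.7  159.2] yaw 1.1 need cm [-0.06  1.04  4.92] grip 0.897 F [-0.5  0.4 -0.1] gd 53.900000000000006
```

View pics/b7.png

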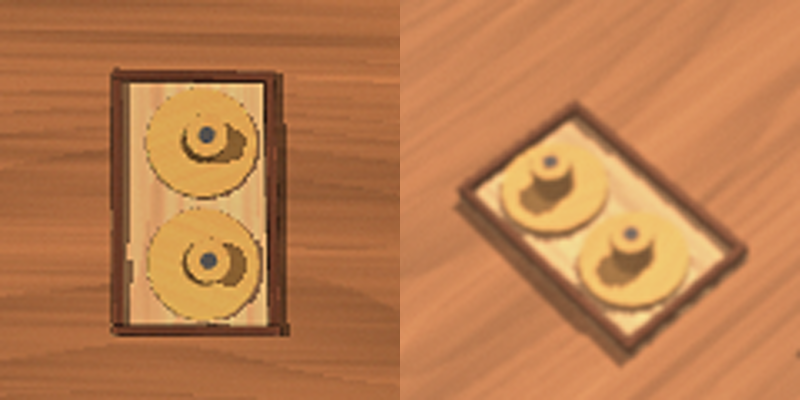

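b lies flat in the tray's near end, with dots for a at top ≈(378,242) and b at ≈(378,280), and a clear gap between the rims. Now c, brass, over its dot.

Request:
apply_moves([
  [0,1,0,0],
  [0,0,2,0],
  [0,0,0,0],
  [0,0,0,0],
], grip=8.54)

```text
time_s: 9.85
eef_pos: [531.5, -226.1, 139.1]
ee_rot: [-0.0, 1.0, 0.01, -0.0]
force: [-0.4, -1.0, -0.0]
grip_width: 1.001
```

```bash
python3 -c "
from h import *
to(531.1,-227.1,81)
s=snap('scene');t=snap('top')
for u,v in((378.4,280.6),(378,242.3)): print(ray(t,u,v,40))
print(ray(s,400/400*0+222+150*.3,200+161*.3,40))
f=lambda c,u,v:cv2.resize(cv2.cvtColor(c['img'],4)[v-50:v+50,u-50:u+50],(400,400),interpolation=2)
cv2.imwrite('pics/c1.png',np.hstack([f(t,481,262),f(s,193,312)]))
"
```

```text
t 9.85 pos [ 531.5 -226.1  139.1] yaw 1.2 need cm [-0.04  0.1   5.81] grip 1.001 F [-0.4 -1.  -0. ] gd 53.900000000000006
[500.520637   -23.31254124  40.        ]
[576.30463528 -22.63591569  40.        ]
[503.68502138 -21.48229895  40.        ]
```

View pics/c1.png

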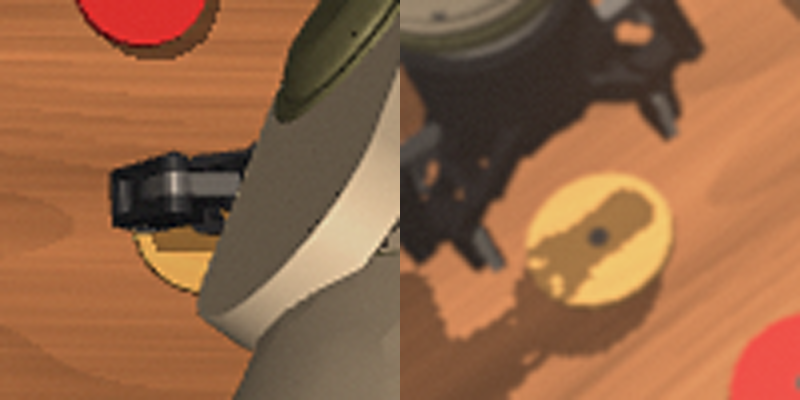

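The open fingers straddle brass c, and the red look-alike is well clear at the lower right. Descending.

Request:
apply_moves([
  [0,0.1,2,0],
  [0,0,2,0],
  [0,0,1.4,0],
  [0,0,0.4,0],
  [0,0,0,0],
])

```text
time_s: 10.45
eef_pos: [531.6, -227.3, 81.0]
ee_rot: [-0.0, 1.0, 0.01, -0.0]
force: [-0.7, -0.1, -0.5]
grip_width: 0.999
```

Request:
apply_moves([
  [0,0,0,0],
  [0,0,0,0],
  [0,0,0,0],
  [0,0,0,0],
  [0,0,0,0],
], grip=6, force=50)

```text
time_s: 10.95
eef_pos: [532.0, -227.5, 82.4]
ee_rot: [0.001, 1.0, 0.01, 0.001]
force: [-1.6, 2.2, 5.6]
grip_width: 0.77
```

```bash
python3 -c "
from h import *
to(531.1,-227.1,81)
s=snap('scene')
f=lambda c,u,v:cv2.resize(cv2.cvtColor(c['img'],4)[v-50:v+50,u-50:u+50],(500,500),interpolation=2)
cv2.imwrite('pics/c2.png',f(s,193,312))
"
```

```text
t 10.95 pos [ 532.  -227.5   82.4] yaw 1.18 need cm [-0.09 -0.04  0.14] grip 0.77 F [-1.6  2.2  5.6] gd 53.900000000000006
```

View pics/c2.png

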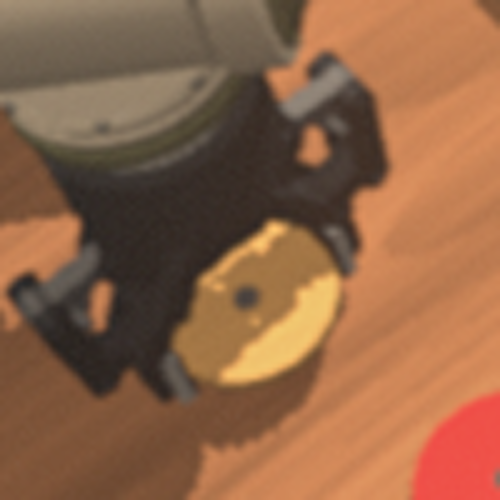

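Gripped: 0.77 opening, about 66 mm, with the same −2 mm offset as on b's hub. Lifting and checking.

Request:
apply_moves([
  [0,0,-0.5,0],
  [0,0,-1.5,0],
  [0,0,-2,0],
  [0,0,-2,0],
  [0,0,0,0],
  [0,0,0,0],
])

```text
time_s: 11.6
eef_pos: [531.4, -227.3, 141.1]
ee_rot: [0.0, 1.0, 0.01, 0.0]
force: [-0.7, -0.9, -2.8]
grip_width: 0.772
```

```bash
python3 -c "
from h import *
to(539.5,-21.7,140)
s=snap('scene')
f=lambda c,u,v:cv2.resize(cv2.cvtColor(c['img'],4)[v-50:v+50,u-50:u+50],(500,500),interpolation=2)
cv2.imwrite('pics/c3.png',f(s,193,290))
"
```

```text
t 11.6 pos [ 531.4 -227.3  141.1] yaw 1.17 need cm [  1.23 -20.54   0.11] grip 0.772 F [-0.7 -0.9 -2.8] gd 53.900000000000006
```

View pics/c3.png

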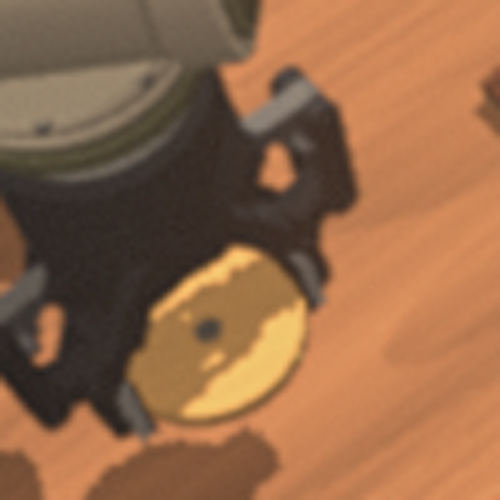

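c is up and level, with its dot at scene (184.6,306). Moving over the tray.

Request:
apply_moves([
  [0.2,-3.5,0,0],
  [0.2,-3.5,0,0],
  [0.2,-3.5,0,0],
  [0.2,-3.5,0,0],
  [0.2,-3.5,0,0],
  [0.2,-3,0,0],
  [0,0,0,0],
  [0,0,0,0],
])

```text
time_s: 12.45
eef_pos: [539.1, -21.8, 140.1]
ee_rot: [-0.0, 1.0, 0.011, -0.001]
force: [0.6, -0.6, -3.1]
grip_width: 0.773
```

```bash
python3 -c "
from h import *
to(539.5,-21.7,110)
s=snap('scene')
print(ray(s,184.6,306,93.2))
f=lambda c,u,v:cv2.resize(cv2.cvtColor(c['img'],4)[v-60:v+60,u-60:u+60],(600,600),interpolation=2)
cv2.imwrite('pics/c4.png',f(s,282,255))
"
```

```text
t 12.45 pos [539.1 -21.8 140.1] yaw 1.24 need cm [ 0.05 -0.01  3.01] grip 0.773 F [ 0.6 -0.6 -3.1] gd 53.900000000000006
[ 532.29991246 -226.83800203   93.2       ]
```

View pics/c4.png

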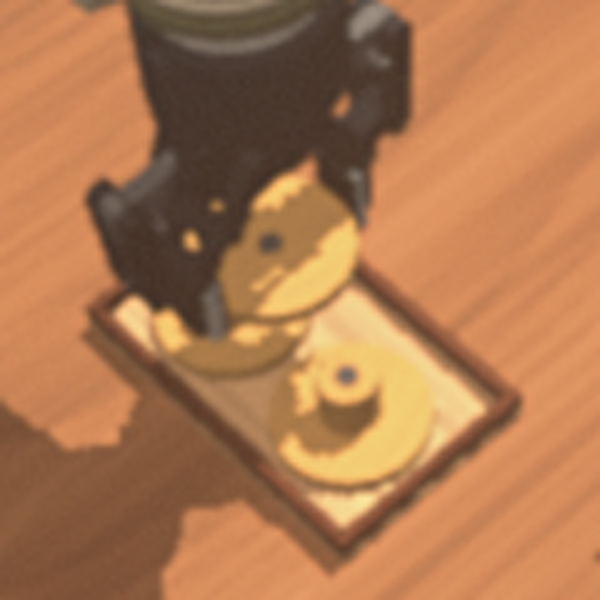

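c is centred over the gap between the hubs. Lowering, slowly near contact at TCP ≈96.

Request:
apply_moves([
  [0,0,1.5,0],
  [0,0,1.5,0],
  [0,0,0.9,0],
  [0,0,0,0],
  [0,0,0,0],
  [0,0,0,0],
])

```text
time_s: 13.1
eef_pos: [539.7, -22.4, 102.6]
ee_rot: [0.0, 1.0, 0.01, 0.001]
force: [0.3, -0.4, -2.5]
grip_width: 0.772
```

```bash
python3 -c "
from h import *
to(539.5,-21.7,96.4)
s=snap('scene')
f=lambda c,u,v:cv2.resize(cv2.cvtColor(c['img'],4)[v-60:v+60,u-60:u+60],(600,600),interpolation=2)
cv2.imwrite('pics/c5.png',f(s,282,255))
"
```

```text
t 13.1 pos [539.7 -22.4 102.6] yaw 1.16 need cm [-0.02 -0.07  0.62] grip 0.772 F [ 0.3 -0.4 -2.5] gd 53.900000000000006
```

View pics/c5.png

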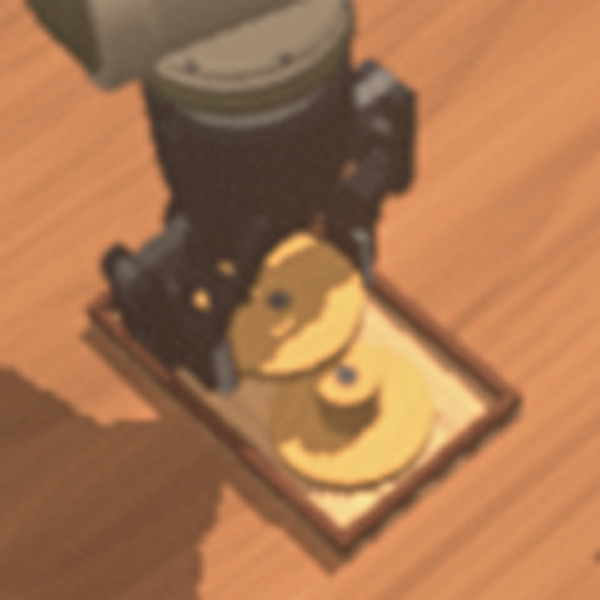

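Request:
apply_moves([
  [0,0,0.3,0],
  [0,0,0.2,0],
  [0,0,0,0],
  [0,0,0,0],
])

```text
time_s: 13.55
eef_pos: [539.3, -22.1, 96.9]
ee_rot: [-0.0, 1.0, 0.01, -0.0]
force: [-0.7, -0.9, -2.9]
grip_width: 0.775
```

Request:
apply_moves([
  [0,0,0.1,0],
  [0,0,0,0],
  [0,0,0,0],
])

```text
time_s: 13.85
eef_pos: [539.5, -22.1, 96.4]
ee_rot: [0.0, 1.0, 0.01, 0.0]
force: [-2.9, 0.5, 6.3]
grip_width: 0.771
```

Contact at TCP 96.4, as predicted. A quick look before release.

```bash
python3 -c "
from h import *
to(539.5,-21.7,96.4)
s=snap('scene')
f=lambda c,u,v:cv2.resize(cv2.cvtColor(c['img'],4)[v-60:v+60,u-60:u+60],(600,600),interpolation=2)
cv2.imwrite('pics/c6.png',f(s,282,255))
"
```

```text
t 13.85 pos [539.5 -22.1  96.4] yaw 1.18 need cm [ 0.01 -0.04  0.  ] grip 0.771 F [-2.9  0.5  6.3] gd 53.900000000000006
```

View pics/c6.png

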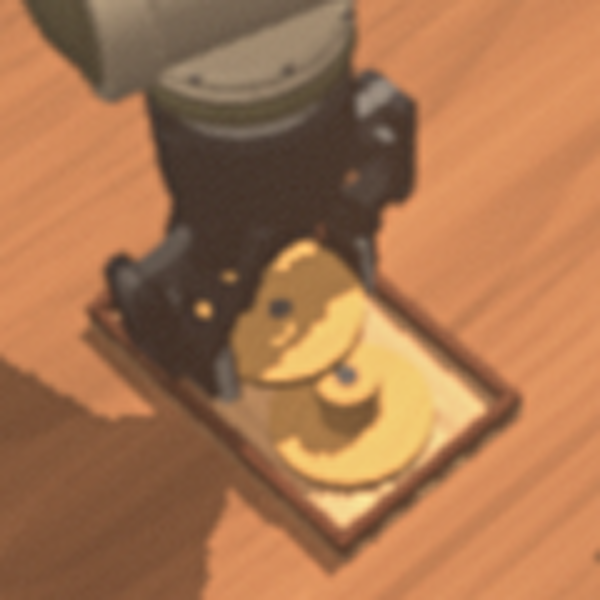

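c sits between the hubs, with a's dot just visible beyond its edge as expected. Releasing.

Request:
apply_moves([
  [0,0,0,0],
  [0,0,0,0],
  [0,0,0,0],
  [0,0,0,0],
  [0,0,0,0],
], grip=8)

```text
time_s: 14.4
eef_pos: [539.4, -22.1, 95.9]
ee_rot: [-0.0, 1.0, 0.01, 0.0]
force: [-0.4, 0.8, -1.7]
grip_width: 0.939
```

Request:
apply_moves([
  [0,0,-0.5,0],
  [0,0,-1.5,0],
  [0,0,-3,0],
  [0,0,-4,0],
  [-1,4,-1,0],
  [-1,4,0,0],
  [-1,4,0,0],
  [-1,4,0,0],
])

```text
time_s: 15.2
eef_pos: [502.1, -184.3, 196.5]
ee_rot: [0.0, 1.0, 0.01, 0.0]
force: [0.0, 0.3, 0.4]
grip_width: 0.935
```

```bash
python3 -c "
from h import *
to(540,-21.7,97)
s=snap('scene');t=snap('top')
print('exp c dot',proj(t,[540,-21.7,48]),proj(s,[540,-21.7,48]))
f=lambda c,u,v:cv2.resize(cv2.cvtColor(c['img'],4)[v-50:v+50,u-50:u+50],(400,400),interpolation=2)
cv2.imwrite('pics/c7.png',np.hstack([f(t,376,262),f(s,282,268)]))
"
```

```text
t 15.2 pos [ 502.1 -184.3  196.5] yaw 1.19 need cm [  4.12 -16.18   9.95] grip 0.935 F [0.  0.3 0.4] gd 53.900000000000006
exp c dot [378.03009716 259.99107987] [278.03962488 256.59650736]
```

View pics/c7.png

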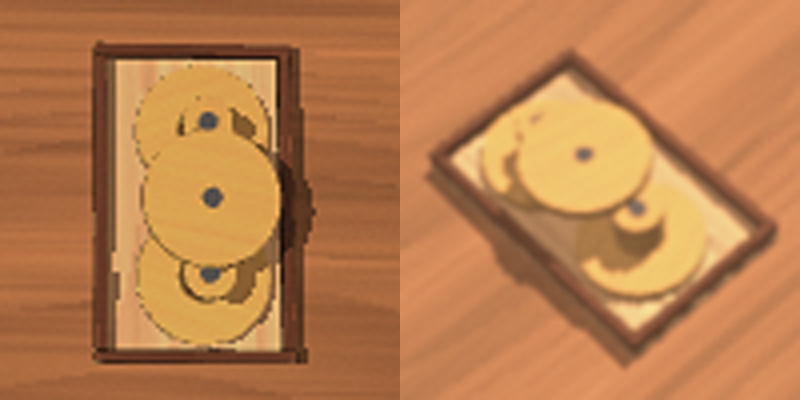

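c's dot is at top (379,261) and scene (278,256.7). The expected values for a level seat at z=48 were (378,260) and (278,256.6). The arm is clear, so I'm handing in.

```bash
python3 -c "
from h import *
print(ctrl.finish_job())"
```

```text
the job is handed in; nothing more can be done
None
```

The tray is packed and the job is handed in. It took about 15 s of robot time, against the 66 s limit.

- **Flange b:** I gripped the brass hub-up flange by its hub, set it flat on the tray floor at the empty end, and let go. The pictures put it at about (502, −22) mm, roughly 39 mm from the tray's centre along +x. Its rim was clear of the flange already there.
- **Flange c:** I gripped the brass hub-down flange by its rim and lowered it between the two hubs. It met the rims at the predicted height, about 14 mm above its height on the bench, and I let go. I then moved the arm clear.
- **Left alone:** I did not touch the washer or the black and red look-alikes.

**Last checks:** after release, c's centre dot was within about 1.5 pixels (2 to 3 mm) of where a level, seated flange should appear in both cameras. All three flanges looked level. Force on the tool was near zero and the gripper was well clear of the tray.

**Disagreements:** the two cameras differed by up to about 3 mm on b's position and about 8 mm on the raw tray outline. I put the outline gap down to visible side walls and used a centre between the two readings. While held, b appeared about 2 mm off-centre in the grip, so I shifted it 3 mm before setting it down. The hand-in reports no verdict.

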